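# Cover the purge box and hold its vent damper open at the mark

### The arm

A 6-joint arm with a two-finger parallel gripper is mounted at the origin on the work surface. World frame = base frame: x ahead of the robot, y to its left, z up, the work surface at z = 0. Lengths are in m, angles in rad, forces in N, time in s.
With the tool pointing down it reaches from about 0.275 to 0.875 m from the base axis. Payload 12.5 kg.
Tool frame: the origin (TCP) lies midway between the tips of the shut fingers; the grasp point (between the pads) lies 19 mm behind it; z points along the fingers, y is the direction in which the jaws open and shut (so a half turn about z gives the same grasp; the last joint's range is limited). The gripper opens to 85 mm and grips with 20 to 120 N. Pads are 22 mm wide; open, the fingers measure 114 mm over their backs; the gripper's body (76 mm by 85 mm) begins 54 mm behind the grasp point. The pads swing forward as they close: fully open they stand 13 mm farther back than shut.
Start: joints at [1.085, 0.351, 1.652, -0, 1.139, -0.085], TCP at [0.215, 0.506, 0.231] pointing down, gripper open.
Joint ranges: [-2.75, 2.75], [-0.79, 2.1], [0.01, 2.65], [-1.57, 4.71], [0.07, 3.14], [-2.87, 2.87]. Speed limits (rad/s): [2.22, 2.22, 2.79, 3.14, 3.14, 3.14].

### API

Orientations are given as a unit quaternion [x, y, z, w].
In Python, from cell import arm gives the robot as it stands. The module is installed in compiled form; this text tells all that it offers.
- The arm moves only by the tool jog_arm, never from a script. Its argument "rows" is text: rows parted by semicolons, each of 4 numbers parted by spaces: the shift along the world's x, y, z in m, then the turn about the world's z in degrees. In form: x y z roll; .... A call has 1 to 10 rows; each row is the pose to reach, as a shift and turn from the pose commanded when the call began; what a row does not reach only later rows make up. A row lasts 1/12 s, in which the tool goes at most 41.7 mm and 7.16 degrees, less where a joint would pass 70% of its speed; a pose out of reach is approached as far as the arm can. A call with a gripper value outside its range is refused whole. "hand" is the opening, from 0 (shut) to 1 (fully open), set as the call begins (left out, the last holds). The fingers move at their own pace and stop on an object; "force" is the grip in N (left out, the last holds). Time passes only in rows, so rows that repeat a pose let the fingers close. It gives the time, the measured TCP pose, the force and the opening at its end, in the units of the state.
- arm.state(): the state, without advancing time (a new reading comes with each control period).
- arm.read_camera(name): name is "scene" or "side" or "wrist"; returns a dict with "color" (480x640x3 uint8, red, green, blue), "range_z" (480x640 float32, m along the optical axis (not along the pixel's ray), 0 where there is no reading), "camera_matrix" (3x3 intrinsics, pixels), "distortion" ([k1, k2, p1, p2, k3] as OpenCV has them; the pictures are not rectified), "pose" (4x4, takes a point from camera to world coordinates). Camera axes: x right, y down, z forward; pixel columns grow to the right and rows downward; lengths in m; the calibration is good to about 2 mm. A picture is of the moment at which its call begins.
- arm.hand_in(): hands the job in, once; it reports no verdict.
The state is a dict: "clock": time; "q": joint angles; "joint_vel": joint speeds; "effort": joint torques, N m; "tool_pos": TCP position; "tool_rot": TCP orientation; "force": force on the tool from outside, world axes, zero at the start; "torque": the same for the moment, N m; "opening": finger opening in m.
Only numpy, scipy, OpenCV 4.12 (cv2) and the standard library are available. Lean on these libraries where they do the work, as an engineer would, in place of code of your own. Each camera call takes 0.05 s, during which the arm holds its last target.

### The job

Set the loose cover plate into the square port of the purge box and press it down until it sits level and flush with the top of the box. Then pull the spring-return vent damper out until its pointer is level with the mark, and finish while still holding it there: do not let go. Leave the dish, the jar and the beaker where they are.

Things in the scene. Friction and masses are not known exactly. Their poses are not given: they have to be found in the camera images.
- purge_box: Low white box with a steel top, fixed to the bench: 200 mm (its x) by 250 mm (its y) by 70 mm high; origin at the centre of its underside. Its -x side faces the robot, turned by up to about 20 degrees. On its top are a square port (at y = +60 mm) and a sliding vent damper (at y = -70 mm).
- port (a point): Centre of the square port at the level of the box's top (70 mm up); axes as the box's. A recess 87 mm square (the cover fits any of four ways, 3.5 mm to spare per side) with a dark rubber seal frame inside, its upper side 3 mm below the box's top. Pushed with about 7 N (cover's weight included) the seal sinks 5 mm to a hard stop and stays down; the cover is then flush.
- cover_grip (a point): Grip bar of the loose aluminium cover plate (80 x 80 x 8 mm, 0.18 kg, flat on the bench left or right of the box). The black bar stands at the plate's centre: 16 mm (x) by 36 mm (y), 36 mm tall. Point: on the bar's axis, 30 mm above the plate's underside, 14 mm below the bar's top; axes along the plate's edges. Flush in the port it is 22 mm above 'port'; merely laid on the seal, 27 mm.
- damper_grip (a point): Upright black handle of the vent damper, 16 mm (along the box's x) by 30 mm (along its y), standing from 76 to 125 mm above the bench. The point lies on its axis, 104 mm above the bench. It moves with the damper along the box's -x; axes as the box's. The damper plate and its guide strips around the handle's foot reach up to 80 mm above the bench.
- damper_pointer (a point): Tip of the damper's pointer, a steel finger 3 mm thick that sticks out sideways from the handle's foot towards the box's -y side; the point is at mid thickness, 83.5 mm above the bench. It moves with the damper.
- mark: The mark: a small black fin, 3 mm (x) by 14 mm (y) by 6 mm high, fixed on a low rail on the box's top near its -y side, 35 to 60 mm from the closed pointer towards the box's -x. Origin at the centre of its underside, 74 mm above the bench; axes as the box's. The pointer is level with it when both have the same position along the box's x (the tip may pass over the fin).
- damper (a joint): How far the damper is pulled out, in m: 0 closed, grows towards the box's -x, stop at 0.08. A spring pulls it shut with 4.5 N when closed and 0.9 N more for each 10 mm (about 10 N at 60 mm).
- dish_rim (a point): White ceramic dish, 90 mm across and 30 mm high, on the bench beside the box on the side away from the cover; the point is the centre of its mouth. Leave it alone.
- bottle: Amber jar with black cap, 64 mm across and 130 mm high, standing on the bench near a far corner of the box; origin at the centre of its underside. Leave it alone.
- beaker_rim (a point): Glass beaker, 70 mm across and 90 mm high, standing on the bench near a far corner of the box; the point is the centre of its mouth. Leave it alone.
Things that resemble listed ones, but are neither listed nor needed, are in the scene too. What is shaped like the part that bears cover_grip but blue or green is not meant.

How it is judged:
On the way, in this order (a step that is already met when the one before it is completed fails the run):
1. the cover is pressed home in the port, level and flush, while the damper is still closed (horizontal distance between cover_grip and port below 0.008 m and z of cover_grip in the frame of port between 0.019 and 0.0245 m and angle between cover_grip's own z axis and vertical below 0.05 rad and value of joint damper below 0.01 m), for 0.2 s.
2. with the cover home, the damper is pulled until its pointer is level with the mark (within 5 mm) (horizontal distance between cover_grip and port below 0.008 m and z of cover_grip in the frame of port between 0.019 and 0.0245 m and angle between cover_grip's own z axis and vertical below 0.05 rad and x of damper_pointer in the frame of mark between -0.005 and 0.005 m), for 0.2 s.
At the end, for the whole second after the job is handed in: The cover plate lies in the port, level within 3 degrees, within 8 mm of the port's centre and 2.5 mm of flush; the damper's pointer is within 5 mm of the mark along the box's x, at rest, and the gripper's fingers still hold the damper with more than 3 N (all of step 2 and velocity of joint damper between -0.01 and 0.01 m/s and contact force between the fingers and damper above 3 N); the arm keeps its last pose, push and grip.
It fails at once if the dish, the jar or the beaker is moved by more than 20 mm (distance of any of dish_rim, bottle, beaker_rim from where it was at the start of the episode above 0.02 m).
It also fails if it takes over 54 s, if anything falls off the work surface, if the arm or the gripper's body presses on something with over 40 N, if the wrist force passes 120 N, or if a joint passes its speed limit or range.

## Working session

There is one attempt and no reset: what is moved stays moved. The work goes in short steps, Python scripts to look and compute and a tool call to move; the robot and the scene stay as the last step left them, time stands still between calls to the robot, and variables do not carry over. Pictures are saved under pics/ and viewed, and the job is handed in when it is done.

Besides the shell and the picture viewer there is one more tool, called after ">>>" as name(argument=value, ...) on one line, values as JSON. jog_arm: Moves the arm, as the interface text tells. Its arguments: {"type":"object","properties":{"rows":{"type":"string"},"hand":{"type":"number"},"force":{"type":"number"}},"required":["rows"]}

```bash
mkdir -p pics; ls; cat > h.py <<'E'
import numpy as np, cv2
from cell import arm
def grab(n,save=None):
    c=arm.read_camera(n)
    np.savez(f'{n}.npz',**{k:np.array(v) for k,v in c.items()})
    if save: cv2.imwrite(f'pics/{save}.png',c['color'][:,:,::-1])
    return c
def load(n): return dict(np.load(f'{n}.npz'))
def cloud(c):
    K=c['camera_matrix'];h,w=c['range_z'].shape
    u,v=np.meshgrid(np.arange(w),np.arange(h))
    p=cv2.undistortPoints(np.stack([u.ravel(),v.ravel()],1).astype(np.float64)[:,None],K,c['distortion'])[:,0]
    z=c['range_z'].ravel()
    P=np.c_[p*z[:,None],z]; T=c['pose']
    return (P@T[:3,:3].T+T[:3,3]).reshape(h,w,3)
def ray_z(c,px,z):
    px=np.atleast_2d(px).astype(np.float64)
    p=cv2.undistortPoints(px[:,None],c['camera_matrix'],c['distortion'])[:,0]
    d=np.c_[p,np.ones(len(p))]@c['pose'][:3,:3].T; o=c['pose'][:3,3]
    return o+d*((z-o[2])/d[:,2])[:,None]
def proj(c,P):
    P=np.atleast_2d(P).astype(np.float64); Ti=np.linalg.inv(c['pose'])
    r,_=cv2.Rodrigues(Ti[:3,:3])
    return cv2.projectPoints(P,r,Ti[:3,3],c['camera_matrix'],c['distortion'])[0][:,0]
E
python3 - <<'E'
from h import *
print(arm.state())
for n in ['scene','side','wrist']:
    c=grab(n,n+'0'); print(n,c['pose'].round(3).tolist())
E
```

```text
pics
{'clock': 0.0, 'q': array([ 1.08540413e+00,  3.51243093e-01,  1.65242669e+00,  1.50836905e-05,
        1.13908019e+00, -8.46267158e-02]), 'joint_vel': array([-1.69097501e-03,  6.35403364e-05, -1.54484783e-03,  6.34619958e-04,
       -1.25336770e-03,  3.69740058e-04]), 'effort': array([ 2.40854075e-03, -5.06109095e+01, -2.91399068e+01,  9.09388336e-05,
        4.51485015e-03,  1.52265511e-05]), 'tool_pos': array([0.2144015 , 0.50613519, 0.23075367]), 'tool_rot': array([ 1.99047489e-01,  9.79989675e-01, -5.53393920e-04, -1.69272515e-04]), 'force': array([ 0.32305333, -0.11353964, -0.37546182]), 'torque': array([0.00685736, 0.02721456, 0.0173718 ]), 'opening': 0.08562648449189644}
scene [[-0.373, 0.806, -0.459, 1.035], [0.928, 0.323, -0.186, 0.247], [-0.002, -0.495, -0.869, 1.018], [0.0, 0.0, 0.0, 1.0]]
side [[0.808, -0.441, 0.391, 0.035], [-0.589, -0.585, 0.557, -0.687], [-0.017, -0.68, -0.733, 1.053], [0.0, 0.0, 0.0, 1.0]]
wrist [[0.39, 0.874, 0.289, 0.141], [0.921, -0.371, -0.122, 0.537], [0.0, 0.314, -0.95, 0.373], [0.0, 0.0, 0.0, 1.0]]
```

View pics/scene0.png

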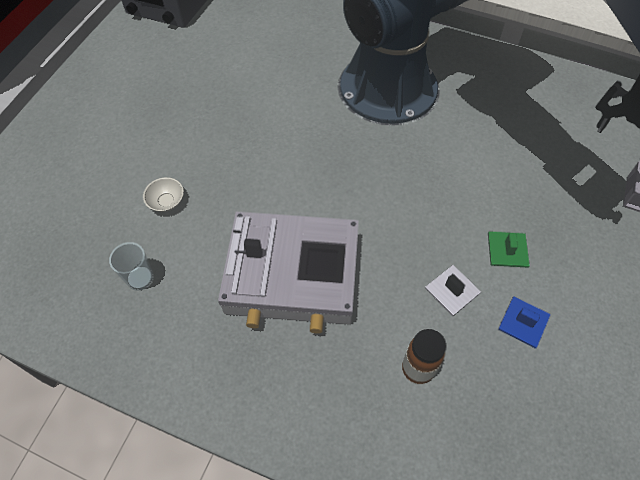

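View pics/side0.png

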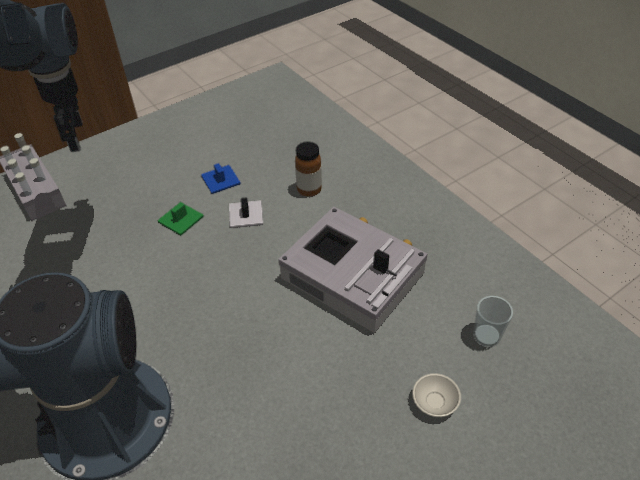

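View pics/wrist0.png

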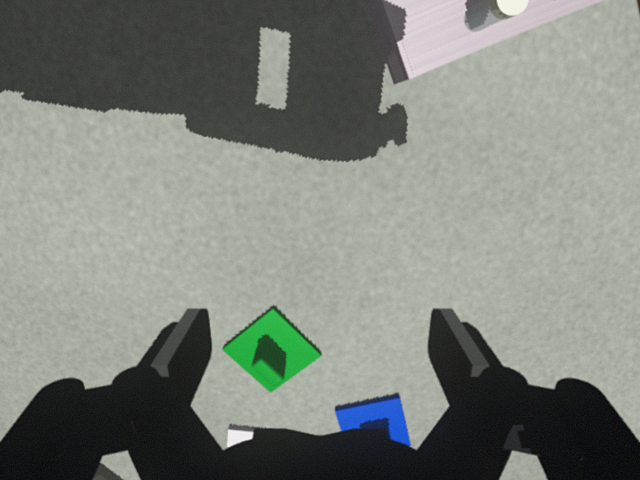

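Scene view: three cover-like plates can be seen: aluminium with a black bar at (454,288), green at (509,248) and blue at (524,320). By the description I choose the aluminium one. The box's port is at (322,262), the damper handle at (253,247), the jar at (427,355), the beaker at (128,262) and the dish at (164,195). Next I take close crops and measurements.

```bash
python3 - <<'E'
from h import *
c=load('scene');s=load('side')
a=cv2.resize(c['color'][205:335,210:370,::-1],None,fx=5,fy=4.6,interpolation=cv2.INTER_CUBIC); cv2.imwrite('pics/cropbox.png',a[:600,:800])
a=cv2.resize(c['color'][250:330,410:500,::-1],None,fx=4,fy=4,interpolation=cv2.INTER_CUBIC)
b=cv2.resize(s['color'][185:240,215:280,::-1],None,fx=5,fy=5,interpolation=cv2.INTER_CUBIC)
H=max(a.shape[0],b.shape[0]);im=np.zeros((H,a.shape[1]+b.shape[1],3),np.uint8);im[:a.shape[0],:a.shape[1]]=a;im[:b.shape[0],a.shape[1]:]=b
cv2.imwrite('pics/cropcov.png',im)
for n,c in (('scene',c),('side',s)):
    P=cloud(c); ok=c['range_z']>0
    m=ok&(P[...,2]>.064)&(P[...,2]<.075)&(P[...,0]>.3)&(P[...,0]<.8)&(abs(P[...,1])<.4)
    n_,l,st,cc=cv2.connectedComponentsWithStats(m.astype(np.uint8)); k=1+np.argmax(st[1:,4])
    p=P[l==k]; r=cv2.minAreaRect(p[:,:2].astype(np.float32)); print(n,'box',p[:,2].mean(),np.median(p[:,2]),r)
    # plate
    col=c['color'].astype(int); 
    m=ok&(P[...,2]>.004)&(P[...,2]<.014)&(col.min(2)>150)&(P[...,0]>.25)&(P[...,0]<.8)&(abs(P[...,1])<.5)
    n_,l,st,cc=cv2.connectedComponentsWithStats(m.astype(np.uint8)); k=1+np.argmax(st[1:,4])
    p=P[l==k]; r=cv2.minAreaRect(p[:,:2].astype(np.float32)); print(n,'plate',len(p),np.median(p[:,2]),r,cc[k])
    u,v=cc[k].astype(int)
    w=P[v-30:v+30,u-30:u+30].reshape(-1,3); w=w[(w[:,2]>.030)&(w[:,2]<.06)]; print('bar',len(w),w.max(0),w.min(0),w[w[:,2]>.04].mean(0))
E
```

```text
scene box 0.07083924455163138 0.07098926477574874 ((0.5792446136474609, -0.011788532137870789), (0.2044319063425064, 0.25153347849845886), 17.015127182006836)
scene plate 1098 0.008918655560919198 ((0.491947740316391, 0.3014790713787079), (0.08024896681308746, 0.08310982584953308), 60.99479675292969) [452.12386157 290.22677596]
bar 192 [0.50742771 0.31947682 0.0493992 ] [0.48071037 0.28322281 0.03013132] [0.49400224 0.30153874 0.04457038]
side box 0.07124700898641106 0.07147588068447486 ((0.5799633860588074, -0.00955401360988617), (0.20656047761440277, 0.2543054521083832), 17.02924919128418)
side plate 547 0.010143666726897482 ((0.4920486509799957, 0.3018643260002136), (0.08341053873300552, 0.07854019850492477), 61.38426208496094) [245.65996344 213.6179159 ]
bar 96 [0.5068361  0.32173424 0.05218194] [0.47664104 0.28097886 0.03007373] [0.49082562 0.29980742 0.04516618]
```

View pics/cropbox.png

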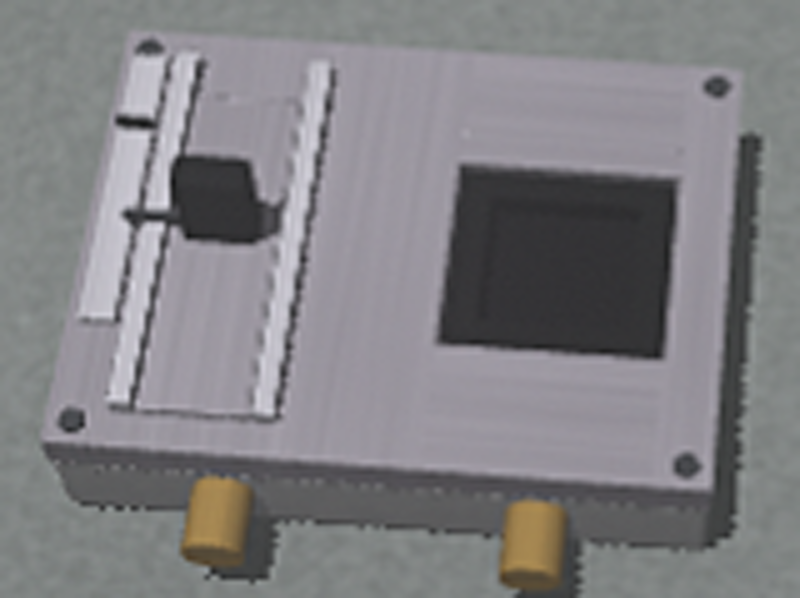

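View pics/cropcov.png

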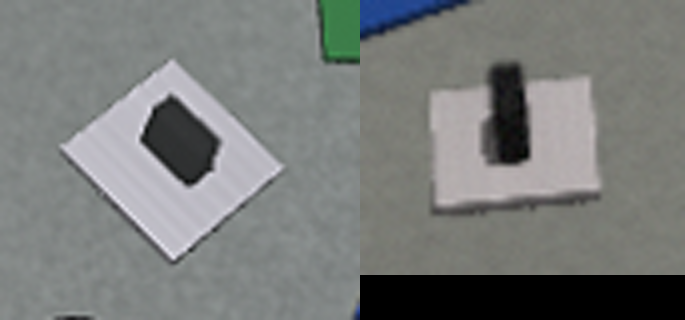

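```bash
python3 - <<'E'
from h import *
c=load('scene');s=load('side')
f=lambda L:[(210+(x+.5)/5-.5,205+(y+.5)/4.6-.5) for x,y in L]
port=ray_z(c,f([(460,165),(680,178),(664,357),(437,342)]),.0705)
print('port',port.round(4).tolist(),port.mean(0))
print([np.linalg.norm(port[i]-port[i-1]).round(4) for i in range(4)])
d=port[1]-port[0];print(np.degrees(np.arctan2(d[1],d[0]))); d=port[3]-port[0];print(np.degrees(np.arctan2(d[1],d[0])))
bc=ray_z(c,f([(130,32),(742,72),(715,490),(42,440)]),.0705)
print('box',bc.round(4).tolist(),bc.mean(0))
print([np.linalg.norm(bc[i]-bc[i-1]).round(4) for i in range(4)])
d=bc[1]-bc[0];print(np.degrees(np.arctan2(d[1],d[0]))); d=bc[3]-bc[0];print(np.degrees(np.arctan2(d[1],d[0])))
print('pointer',ray_z(c,f([(127,213)]),.0835),'mark',ray_z(c,f([(135,121)]),.080))
for n,c in (('scene',c),('side',s)):
    P=cloud(c)
    q=P.reshape(-1,3); q=q[np.linalg.norm(q[:,:2]-[.492,.3015],axis=1)<.04]
    t=q[q[:,2]>.038]; r=cv2.minAreaRect(t[:,:2].astype(np.float32)); print(n,'bartop',len(t),r,np.percentile(t[:,2],[5,50,95]))
    q=P.reshape(-1,3); q=q[np.linalg.norm(q[:,:2]-[.56,-.08],axis=1)<.06]
    t=q[q[:,2]>.115]; r=cv2.minAreaRect(t[:,:2].astype(np.float32)); print(n,'handle',len(t),r,t.mean(0))
    for nm,o in (('jar',1),):pass
E
```

```text
port [[0.5347, -0.0076, 0.0705], [0.5085, 0.075, 0.0705], [0.5901, 0.0997, 0.0705], [0.6157, 0.0175, 0.0705]] [0.56226575 0.04614363 0.0705    ]
[np.float64(0.0848), np.float64(0.0867), np.float64(0.0853), np.float64(0.0861)]
107.5842833601526
17.249092342154924
box [[0.5218, -0.1593, 0.0705], [0.4492, 0.079, 0.0705], [0.6384, 0.1384, 0.0705], [0.7115, -0.1015, 0.0705]] [ 0.58020515 -0.01085287  0.0705    ]
[np.float64(0.1982), np.float64(0.2491), np.float64(0.1983), np.float64(0.2508)]
106.9672158079947
16.940591464812915
pointer [[ 0.61070967 -0.11410799  0.0835    ]] mark [[ 0.56727012 -0.13284283  0.08      ]]
scene bartop 152 ((0.4933304488658905, 0.301702082157135), (0.035440802574157715, 0.01711251400411129), 64.21827697753906) [0.03984165 0.04458195 0.04747522]
scene handle 159 ((0.6006649732589722, -0.0775124728679657), (0.017422111704945564, 0.030459610745310783), 16.209068298339844) [ 0.60241582 -0.07660296  0.12431552]
side bartop 82 ((0.49309399724006653, 0.30227065086364746), (0.04482319578528404, 0.014599688351154327), 58.43098068237305) [0.03920457 0.04474473 0.04931015]
side handle 131 ((0.5986495614051819, -0.07848885655403137), (0.018185913562774658, 0.03039897046983242), 13.3934907913208) [ 0.59826394 -0.0795758   0.12428339]
```

The crop confirms it: aluminium plate with a black bar, at (0.493, 0.302), bar long axis about 61°. The box is at yaw 17° with its port at (0.562, 0.0465), and the sizes match. I move above the cover now.

>>> jog_arm(rows="0.278 -0.204 -0.03 -70;0.278 -0.204 -0.03 -70;0.278 -0.204 -0.03 -70;0.278 -0.204 -0.03 -70;0.278 -0.204 -0.03 -70;0.278 -0.204 -0.03 -70;0.278 -0.204 -0.03 -70;0.278 -0.204 -0.03 -70;0.278 -0.204 -0.03 -70;0.278 -0.204 -0.03 -70", hand=1, force=40)

```text
clock: 0.98
tool_pos: [0.4948, 0.2999, 0.2005]
tool_rot: [0.729, 0.685, -0.0, 0.0]
force: [-0.6, 0.7, 0.4]
opening: 0.0855
```

>>> jog_arm(rows="0 0 0 -26;0 0 0 -26;0 0 0 -26;0 0 0 -26;0 0 0 -26;0 0 0 -26")

```text
clock: 1.48
tool_pos: [0.4925, 0.3023, 0.2011]
tool_rot: [0.861, 0.509, -0.0, -0.0]
force: [1.2, -0.1, -0.7]
opening: 0.0853
```

```bash
python3 - <<'E'
from h import *
st=arm.state();print(st['clock'],st['tool_pos'],st['tool_rot'],st['force'])
c=grab('wrist','wrist1')
P=cloud(c);ok=c['range_z']>0
col=c['color'].astype(int)
m=ok&(P[...,2]>.003)&(P[...,2]<.014)&(col.min(2)>130)&(np.hypot(P[...,0]-.492,P[...,1]-.302)<.08)
n_,l,s,cc=cv2.connectedComponentsWithStats(m.astype(np.uint8)); k=1+np.argmax(s[1:,4])
p=P[l==k];print(len(p),np.median(p[:,2]),cv2.minAreaRect(p[:,:2].astype(np.float32)))
q=P[ok];q=q[(np.hypot(q[:,0]-.492,q[:,1]-.302)<.035)&(q[:,2]>.041)&(q[:,2]<.05)];print(len(q),np.median(q[:,2]),cv2.minAreaRect(q[:,:2].astype(np.float32)))
E
```

```text
1.4833 [0.49245148 0.30234931 0.20108491] [ 8.60774234e-01  5.08986908e-01 -2.11785205e-04 -1.62169769e-05] [ 1.17349388 -0.09041266 -0.70301022]
5530 0.007245620731608171 ((0.49322056770324707, 0.3027500510215759), (0.08038672059774399, 0.08019992709159851), 61.00887680053711)
782 0.043026302546288 ((0.49306976795196533, 0.3029138147830963), (0.03534514084458351, 0.015530448406934738), 61.59101867675781)
```

View pics/wrist1.png

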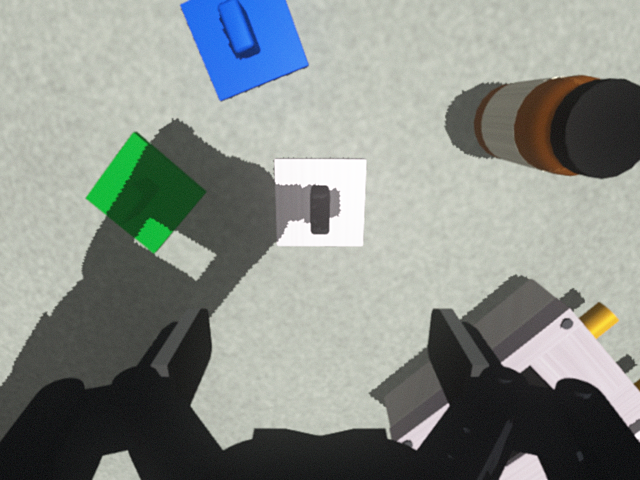

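The wrist view shows the aluminium plate squarely aligned under the gripper, bar at (319,208). The green (145,190) and blue (245,50) ones are clear of the fingers. I descend now.

>>> jog_arm(rows="0.001 0 -0.04 0;0.001 0 -0.08 0;0.001 0 -0.12 0;0.001 0 -0.15 0;0.001 0 -0.17 0;0.001 0 -0.18 0;0.001 0 -0.188 0;0.001 0 -0.188 0;0.001 0 -0.188 0")

```text
clock: 2.28
tool_pos: [0.4941, 0.3027, 0.0142]
tool_rot: [0.861, 0.508, 0.001, 0.0]
force: [0.2, 0.8, 0.6]
opening: 0.0853
```

>>> jog_arm(rows="0 0 0 0;0 0 0 0;0 0 0 0;0 0 0 0;0 0 0 0;0 0 0 0;0 0 0 0;0 0 0 0;0 0 0 0;0 0 0 0", hand=0, force=40)

```text
clock: 3.12
tool_pos: [0.4937, 0.3025, 0.0136]
tool_rot: [0.861, 0.508, 0.0, 0.0]
force: [-0.3, -1.5, 5.7]
opening: 0.0155
```

>>> jog_arm(rows="0 0 0.01 0;0 0 0.03 0;0 0 0.06 0;0 0 0.1 0;0 0 0.14 0;0 0 0.14 0;0 0 0.14 0")

```text
clock: 3.7
tool_pos: [0.4943, 0.3028, 0.1556]
tool_rot: [0.861, 0.508, 0.002, 0.0]
force: [-0.0, -0.6, -3.1]
opening: 0.0153
```

```bash
python3 - <<'E'
from h import *
st=arm.state();print(st['clock'],st['tool_pos'],st['force'],st['opening'])
c=grab('wrist','wrist2')
E
```

```text
3.7 [0.49429311 0.30283028 0.15564774] [-0.02922495 -0.55239097 -3.07026406] 0.015254642219263868
```

View pics/wrist2.png

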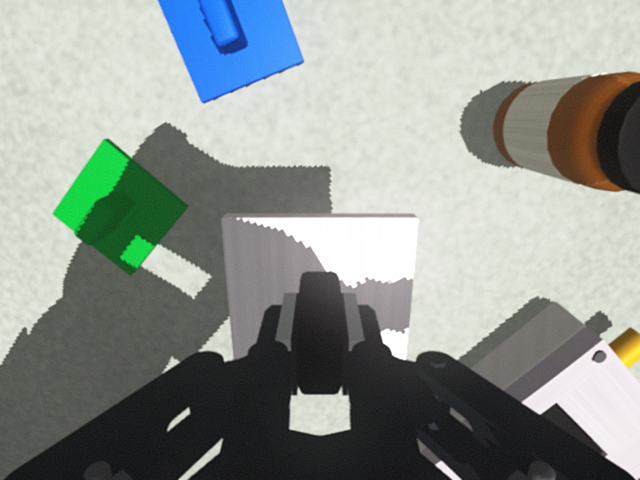

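The cover hangs in the grip, square, with its top edge at (222–418, 215). I carry it over the port.

>>> jog_arm(rows="0.01 -0.036 0 6;0.02 -0.072 0 13;0.03 -0.108 0 20;0.04 -0.144 0 27;0.05 -0.18 0 34;0.058 -0.216 0 40;0.064 -0.24 0 46;0.068 -0.256 0 46;0.068 -0.256 0 46;0.068 -0.256 0 46")

```text
clock: 4.58
tool_pos: [0.5607, 0.0458, 0.1517]
tool_rot: [0.595, 0.803, -0.001, -0.001]
force: [0.6, 0.3, -2.2]
opening: 0.0153
```

```bash
python3 - <<'E'
from h import *
st=arm.state();print(st['clock'],st['tool_pos'],st['tool_rot'],st['force'],st['opening'])
c=grab('scene','scene3')
a=cv2.resize(c['color'][170:330,210:400,::-1],None,fx=4,fy=3.7,interpolation=cv2.INTER_CUBIC); cv2.imwrite('pics/scene3c.png',a)
w=grab('wrist','wrist3')
for n,c in (('scene',c),('wrist',w)):
    P=cloud(c)
    m=(P[...,2]>.13)&(P[...,2]<.165)&(c['color'].min(2)>90)&(np.hypot(P[...,0]-.562,P[...,1]-.0465)<.08)
    p=P[m]; print(n,len(p), np.median(p[:,2]),cv2.minAreaRect(p[:,:2].astype(np.float32)))
    m=(abs(P[...,2]-.071)<.006)&(P[...,0]>.4)&(P[...,0]<.75)&(abs(P[...,1])<.25)
    p=P[m]; print('box',np.median(p[:,2]),cv2.minAreaRect(p[:,:2].astype(np.float32)))
E
```

```text
4.5833 [0.56067823 0.04583548 0.15165849] [ 0.59543631  0.80340095 -0.00088522 -0.00131378] [ 0.57563326  0.34046113 -2.1969321 ] 0.015253143469587692
scene 1120 0.14715304458066214 ((0.560899019241333, 0.044791679829359055), (0.08086537569761276, 0.0795271098613739), 16.933198928833008)
box 0.07141386110725234 ((0.5799932479858398, -0.011368125677108765), (0.2034674435853958, 0.25113195180892944), 16.999021530151367)
wrist 18455 0.14556424337359344 ((0.5590482354164124, 0.052436184138059616), (0.08027946949005127, 0.06789719313383102), 17.089107513427734)
box 0.06923360281692556 ((0.5810948014259338, -0.010668709874153137), (0.20136584341526031, 0.2516680359840393), 16.969633102416992)
```

View pics/scene3c.png

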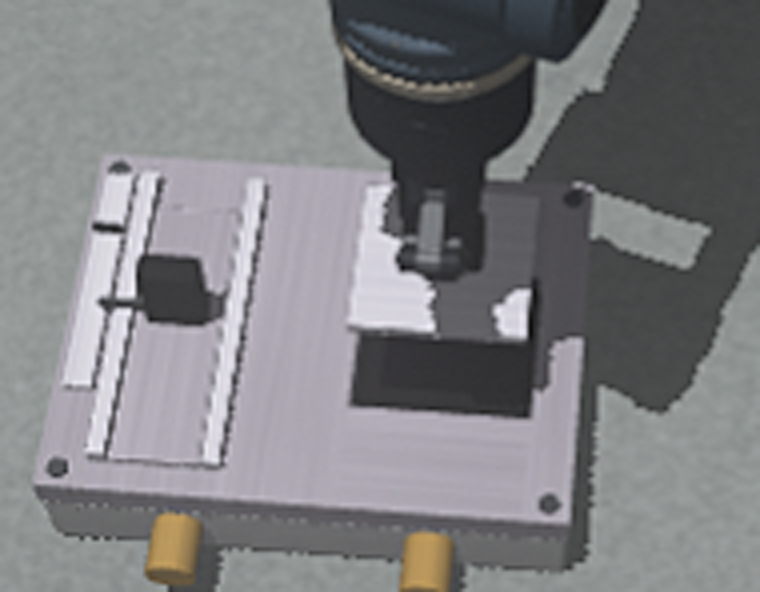

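View pics/wrist3.png

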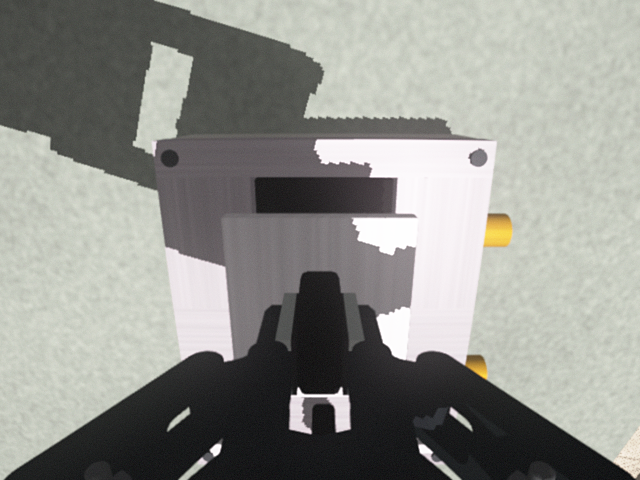

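>>> jog_arm(rows="0.001 0.001 -0.02 0;0.001 0.001 -0.04 0;0.001 0.001 -0.05 0;0.001 0.001 -0.055 0;0.001 0.001 -0.055 0;0.001 0.001 -0.055 0")

```text
clock: 5.18
tool_pos: [0.5628, 0.0478, 0.0987]
tool_rot: [0.594, 0.804, 0.0, 0.0]
force: [1.6, 0.3, -1.5]
opening: 0.015
```

```bash
cat > m.py <<'E'
from h import *
import sys
def run(tag,zb):
    st=arm.state();print(st['clock'],st['tool_pos'].round(4),st['tool_rot'].round(4),st['force'].round(1),st['opening'])
    sc=grab('scene',tag+'s');w=grab('wrist',tag+'w')
    ex=np.array([np.cos(.2967),np.sin(.2967)]);ey=np.array([-ex[1],ex[0]])
    for n,c in (('scene',sc),('wrist',w)):
        P=cloud(c)
        m=(abs(P[...,2]-zb)<.008)&(c['color'].min(2)>85)&(np.hypot(P[...,0]-.562,P[...,1]-.0465)<.07)
        p=P[m];xy=p[:,:2]
        print(n,len(p),np.median(p[:,2]).round(4),'plate x',(xy@ex).min().round(4),(xy@ex).max().round(4),'y',(xy@ey).min().round(4),(xy@ey).max().round(4),cv2.minAreaRect(xy.astype(np.float32))[2])
        m=(abs(P[...,2]-.070)<.004)&(P[...,0]>.4)&(P[...,0]<.75)&(abs(P[...,1])<.25)
        xy=P[m][:,:2];r=cv2.minAreaRect(xy.astype(np.float32));b=np.array(r[0]);print(' port x,y',b@ex, b@ey+.06, r)
E
python3 -c "
from m import *
run('d1',.0935)"
```

```text
5.1833 [0.5628 0.0478 0.0987] [5.944e-01 8.042e-01 1.000e-04 1.000e-04] [ 1.6  0.3 -1.5] 0.01497922633734527
scene 1079 0.0943 plate x 0.5103 0.5926 y -0.1597 -0.0799 17.453210830688477
 port x,y 0.5508682403424593 -0.12045333858080498 ((0.5795572996139526, -0.011513561010360718), (0.20395837724208832, 0.25135311484336853), 16.89168357849121)
wrist 18410 0.0927 plate x 0.5123 0.5927 y -0.1471 -0.0792 16.96886444091797
 port x,y 0.5524138433620189 -0.09544768771946613 ((0.5737245678901672, 0.01285138726234436), (0.20168888568878174, 0.20259566605091095), 16.91861343383789)
```

View pics/d1w.png

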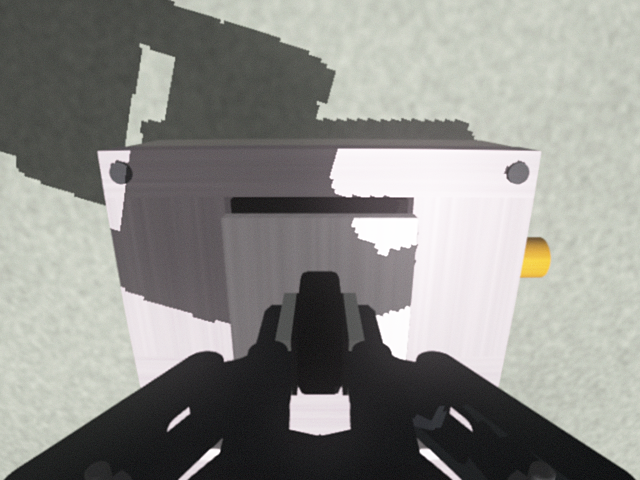

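View pics/d1s.png

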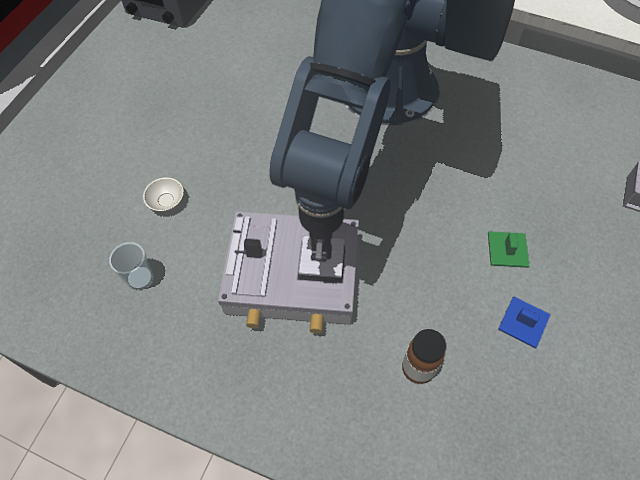

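Plate and port agree within about 1 mm in both cameras, and the yaw matches. I lower it onto the seal and then press gently.

>>> jog_arm(rows="0 0 -0.006 0;0 0 -0.012 0;0 0 -0.016 0;0 0 -0.018 0;0 0 -0.018 0", force=70)

```text
clock: 5.7
tool_pos: [0.5623, 0.0474, 0.0798]
tool_rot: [0.595, 0.804, -0.0, -0.0]
force: [-0.9, -0.1, -1.5]
opening: 0.0149
```

>>> jog_arm(rows="0 0 -0.002 0;0 0 -0.004 0;0 0 -0.005 0;0 0 -0.005 0")

```text
clock: 6.03
tool_pos: [0.5626, 0.0474, 0.0757]
tool_rot: [0.595, 0.804, 0.0, 0.0]
force: [-1.1, -0.4, 3.8]
opening: 0.015
```

>>> jog_arm(rows="0 0 -0.001 0;0 0 -0.002 0;0 0 -0.002 0;0 0 -0.002 0")

```text
clock: 6.37
tool_pos: [0.5627, 0.0474, 0.0755]
tool_rot: [0.595, 0.804, 0.0, 0.0]
force: [-12.0, 0.0, 27.3]
opening: 0.0148
```

```bash
python3 -c "
from m import *
run('e1',.07)"
```

```text
6.3667 [0.5627 0.0474 0.0755] [5.945e-01 8.041e-01 1.000e-04 3.000e-04] [-12.    0.   27.3] 0.01478499864728534
scene 2186 0.0711 plate x 0.4972 0.621 y -0.1894 -0.0549 5.681190013885498
 port x,y 0.5516224590722483 -0.1205033261626339 ((0.5802931785583496, -0.011340856552124023), (0.20390202105045319, 0.25119277834892273), 16.985288619995117)
wrist 48035 0.0692 plate x 0.4811 0.621 y -0.1897 -0.0543 68.31797790527344
 port x,y 0.5525034159010639 -0.07703983713355023 ((0.5684283971786499, 0.03048112243413925), (0.20207324624061584, 0.16560831665992737), 17.046340942382812)
```

View pics/e1w.png

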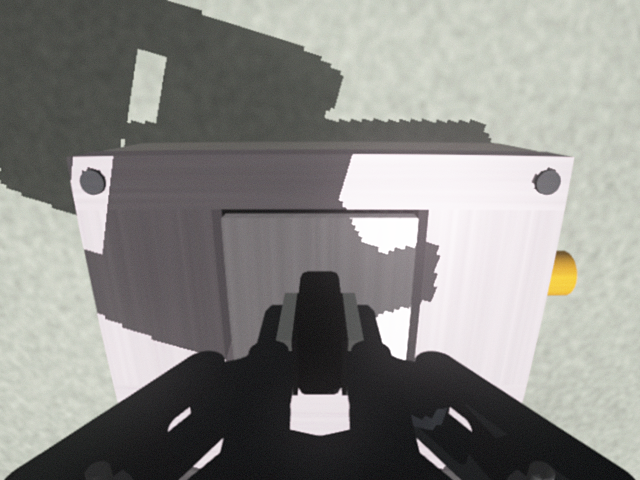

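The cover is seated: the wrist view shows it inside the port outline (222–420, 212), and the force jumped to 27 N at the hard stop. I relax, release and rise.

>>> jog_arm(rows="0 0 0.001 0;0 0 0.002 0;0 0 0.002 0;0 0 0.002 0")

```text
clock: 6.8
tool_pos: [0.5628, 0.0474, 0.0757]
tool_rot: [0.595, 0.804, 0.0, 0.0]
force: [-1.7, 0.1, 6.3]
opening: 0.0152
```

>>> jog_arm(rows="0 0 0 0;0 0 0 0;0 0 0 0;0 0 0 0;0 0 0 0;0 0 0 0;0 0 0 0;0 0 0 0", hand=1)

```text
clock: 7.47
tool_pos: [0.5626, 0.0474, 0.0753]
tool_rot: [0.595, 0.804, 0.0, 0.0]
force: [-0.2, -0.0, -0.5]
opening: 0.0854
```

>>> jog_arm(rows="0 0 0.02 0;0 0 0.05 0;0 0 0.08 0;0 0 0.12 0;0 0 0.14 0;0 0 0.14 0")

```text
clock: 7.97
tool_pos: [0.5645, 0.0474, 0.2203]
tool_rot: [0.595, 0.804, 0.002, 0.003]
force: [0.4, -0.6, 1.5]
opening: 0.0854
```

```bash
python3 - <<'E'
from h import *
st=arm.state();print(st['clock'],st['tool_pos'].round(4),st['tool_rot'].round(4),st['force'].round(1),st['opening'])
w=grab('wrist','f1w')
P=cloud(w);ok=w['range_z']>0
q=P[ok]; d=np.hypot(q[:,0]-.5626,q[:,1]-.047)
ring=q[(d<.036)&(q[:,2]<.085)&(q[:,2]>.05)]; box=q[(d>.068)&(d<.085)&(abs(q[:,2]-.07)<.008)]
for n,p in (('plate',ring),('box',box)):
    A=np.c_[p[:,:2]-[.5626,.047],np.ones(len(p))];s=np.linalg.lstsq(A,p[:,2],rcond=None)[0];print(n,len(p),s.round(4),np.median(p[:,2]))
b=q[(d<.03)&(q[:,2]>.1)&(q[:,2]<.112)];print('bar top',np.median(b[:,2]),cv2.minAreaRect(b[:,:2].astype(np.float32)))
E
```

```text
7.9667 [0.5645 0.0474 0.2203] [0.5946 0.804  0.0024 0.0032] [ 0.4 -0.6  1.5] 0.08540934889447416
plate 5082 [-0.0008  0.0069  0.0694] 0.06925662192591256
box 9975 [0.0002 0.0004 0.0692] 0.06924432186070256
bar top 0.10487384276728545 ((0.5633392333984375, 0.047776538878679276), (0.01586155593395233, 0.03529899939894676), 16.638778686523438)
```

View pics/f1w.png

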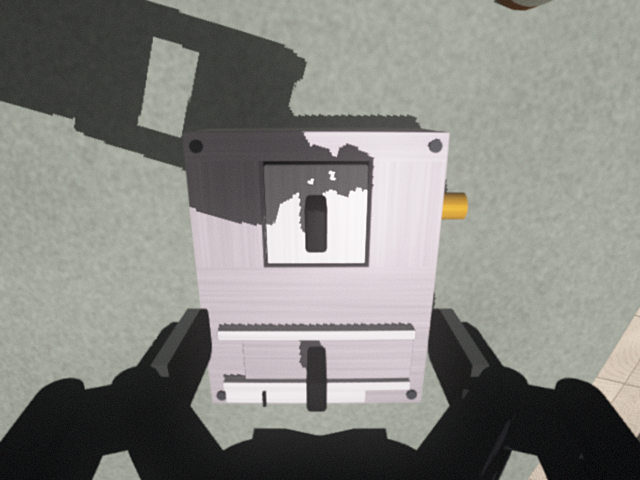

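The cover is level with the box (same height within 0.2 mm, tilt under 0.01 rad), with bar top at 0.105 and its centre within 1 mm of the port. Next I move above the damper handle.

>>> jog_arm(rows="0.01 -0.035 0 0;0.02 -0.07 0 0;0.03 -0.1 0 0;0.0375 -0.125 0 0;0.0375 -0.125 0 0;0.0375 -0.125 0 0;0.0375 -0.125 0 0")

```text
clock: 8.6
tool_pos: [0.5994, -0.0771, 0.214]
tool_rot: [0.595, 0.804, -0.0, -0.001]
force: [-0.3, 0.8, 0.6]
opening: 0.0854
```

```bash
python3 - <<'E'
from h import *
st=arm.state();print(st['clock'],st['tool_pos'].round(4),st['tool_rot'].round(4),st['force'].round(1),st['opening'])
w=grab('wrist','g1w')
P=cloud(w);ok=w['range_z']>0;q=P[ok]
d=np.hypot(q[:,0]-.6,q[:,1]+.078);b=q[(d<.03)&(q[:,2]>.119)&(q[:,2]<.13)];print('handle',len(b),np.median(b[:,2]),cv2.minAreaRect(b[:,:2].astype(np.float32)))
m=(abs(P[...,2]-.070)<.004)&(P[...,0]>.4)&(P[...,0]<.75)&(abs(P[...,1])<.25);print(cv2.minAreaRect(P[m][:,:2].astype(np.float32)))
cv2.imwrite('pics/g1wc.png',cv2.resize(w['color'][200:400,210:430,::-1],None,fx=3.6,fy=3,interpolation=cv2.INTER_CUBIC))
E
```

```text
8.6 [ 0.5994 -0.0771  0.214 ] [ 5.946e-01  8.040e-01 -4.000e-04 -1.000e-03] [-0.3  0.8  0.6] 0.0853829163854444
handle 1092 0.12390956390035221 ((0.6013688445091248, -0.07671305537223816), (0.015735633671283722, 0.029742442071437836), 16.749847412109375)
((0.5868465900421143, -0.02926507592201233), (0.20145805180072784, 0.2106662541627884), 17.104597091674805)
```

View pics/g1w.png

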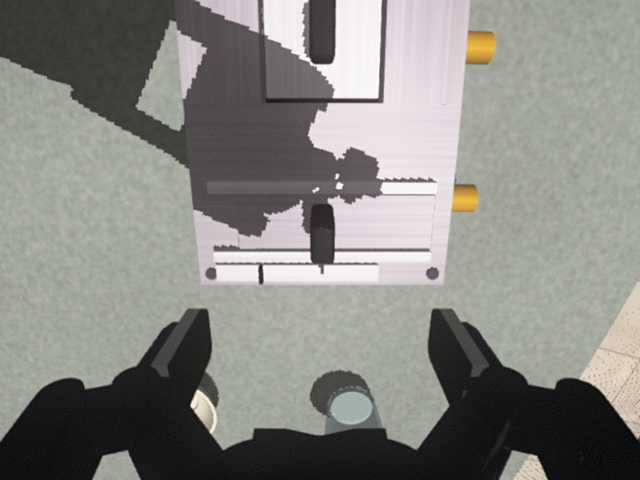

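View pics/g1wc.png

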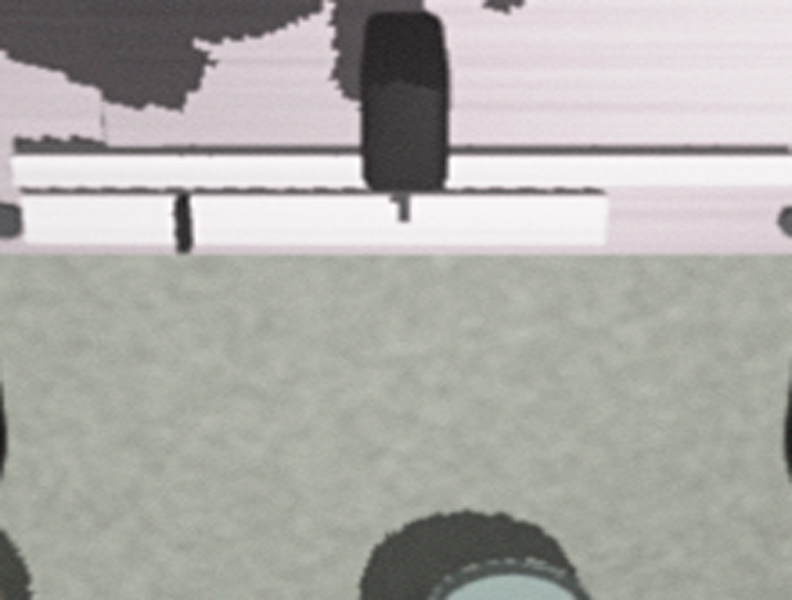

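```bash
python3 - <<'E'
from h import *
w=load('wrist'); ex=np.array([np.cos(.2967),np.sin(.2967)]);ey=np.array([-ex[1],ex[0]])
f=lambda x,y:(210+(x+.5)/3.6-.5,200+(y+.5)/3-.5)
m=ray_z(w,[f(184,200),f(183,246)],.080)[:,:2];p=ray_z(w,[f(404,200),f(404,218)],.085)[:,:2]
h=np.array([.6014,-.0767])
print('mark',m@ex,m@ey,'ptr',p@ex,p@ey,'handle',h@ex,h@ey)
print('tcp',np.array([.5994,-.0771])@ex, 'jar/beaker check')
s=load('scene');P=cloud(s)
for n,(u,v) in dict(beaker=(128,250),dish=(164,195)).items():print(n,P[v-3:v+3,u-15:u+15].reshape(-1,3).mean(0))
E
```

```text
mark [0.50522686 0.50436366] [-0.28405303 -0.29714139] ptr [0.55274905 0.55276223] [-0.28187489 -0.28684893] handle 0.5526982587915911 -0.24917761682932815
tcp 0.5506686993899755 jar/beaker check
beaker [ 0.68506926 -0.31419859  0.07941209]
dish [ 0.51114095 -0.35193174  0.01635743]
```

The mark is 48 mm from the pointer along the box's −x, within the expected 35–60 mm. In the wrist crop the fin is at (261,273) and the pointer at (322,268). I descend and grip.

>>> jog_arm(rows="0.001 0.001 -0.03 0;0.001 0.001 -0.06 0;0.001 0.001 -0.09 0;0.001 0.001 -0.11 0;0.001 0.001 -0.12 0;0.001 0.001 -0.125 0;0.001 0.001 -0.125 0")

```text
clock: 9.23
tool_pos: [0.6009, -0.076, 0.09]
tool_rot: [0.594, 0.804, -0.0, -0.0]
force: [0.4, -0.7, -0.4]
opening: 0.0852
```

>>> jog_arm(rows="0 0 0 0;0 0 0 0;0 0 0 0;0 0 0 0;0 0 0 0;0 0 0 0;0 0 0 0;0 0 0 0;0 0 0 0;0 0 0 0", hand=0, force=60)

```text
clock: 10.07
tool_pos: [0.601, -0.0767, 0.0908]
tool_rot: [0.595, 0.804, -0.0, 0.0]
force: [-3.3, -0.2, 4.9]
opening: 0.0151
```

>>> jog_arm(rows="-0.008 -0.0024 0 0;-0.016 -0.0049 0 0;-0.024 -0.0073 0 0;-0.032 -0.0098 0 0;-0.04 -0.0122 0 0;-0.044 -0.0135 0 0;-0.046 -0.014 0 0;-0.046 -0.014 0 0;-0.046 -0.014 0 0")

```text
clock: 10.82
tool_pos: [0.5562, -0.0905, 0.0908]
tool_rot: [0.595, 0.804, 0.001, 0.001]
force: [8.8, 3.2, -1.7]
opening: 0.0149
```

```bash
python3 - <<'E'
from h import *
st=arm.state();print(st['clock'],st['tool_pos'].round(4),st['tool_rot'].round(4),st['force'].round(1),st['opening'])
print('pull',(np.array([.601,-.0767])-st['tool_pos'][:2])@[np.cos(.2967),np.sin(.2967)])
c=grab('scene','h1s');s=grab('side','h1d');w=grab('wrist','h1w')
a=cv2.resize(c['color'][205:285,210:370,::-1],None,fx=5,fy=5,interpolation=cv2.INTER_CUBIC)
cv2.imwrite('pics/h1sc.png',a)
cv2.imwrite('pics/h1dc.png',cv2.resize(s['color'][220:330,300:440,::-1],None,fx=5,fy=5,interpolation=cv2.INTER_CUBIC))
E
```

```text
10.8167 [ 0.5562 -0.0905  0.0908] [0.5947 0.804  0.0011 0.0015] [ 8.8  3.2 -1.7] 0.014948452551368873
pull 0.04688698650119693
```

View pics/h1sc.png

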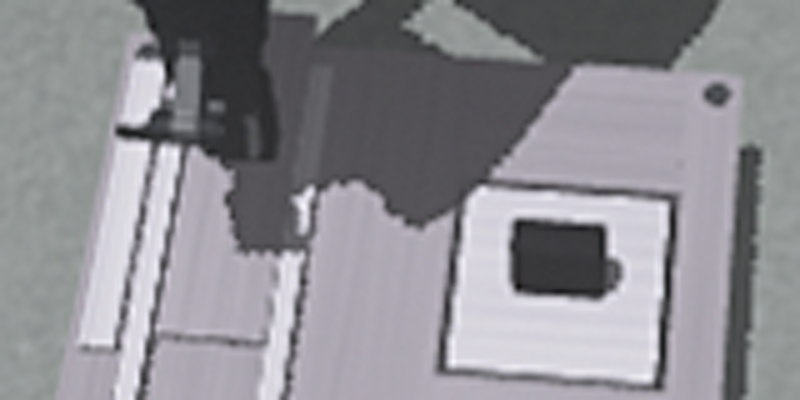

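View pics/h1dc.png

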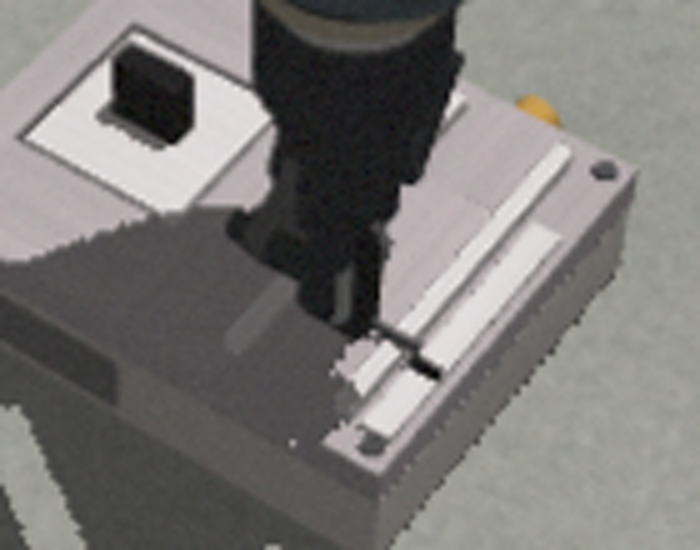

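View pics/h1w.png

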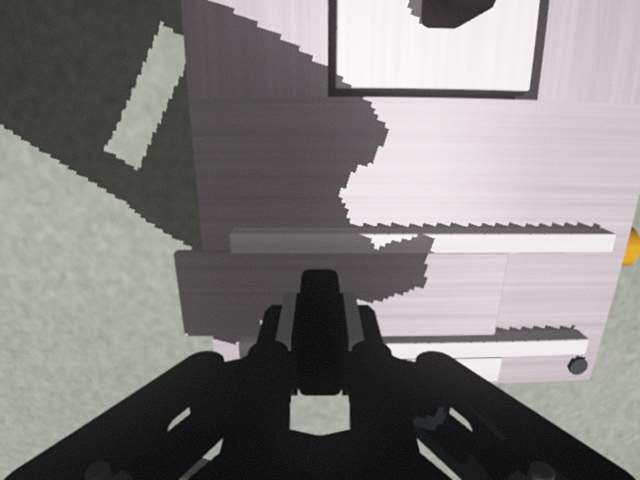

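>>> jog_arm(rows="-0.001 -0.0003 0 0;-0.001 -0.0003 0 0;-0.001 -0.0003 0 0;-0.001 -0.0003 0 0;-0.001 -0.0003 0 0;-0.001 -0.0003 0 0")

```text
clock: 11.47
tool_pos: [0.5553, -0.0907, 0.0908]
tool_rot: [0.595, 0.804, 0.001, 0.002]
force: [7.7, 3.8, -1.0]
opening: 0.0154
```

```bash
python3 - <<'E'
from h import *
st=arm.state();print(st['clock'],st['tool_pos'].round(4),st['force'].round(1),st['opening'],abs(st['joint_vel']).max())
ex=np.array([np.cos(.2967),np.sin(.2967)]);ey=np.array([-ex[1],ex[0]])
print('pull',(np.array([.601,-.0767])-st['tool_pos'][:2])@ex)
s=grab('side','i1d')
cv2.imwrite('pics/i1dc.png',cv2.resize(s['color'][275:310,355:405,::-1],None,fx=16,fy=16,interpolation=cv2.INTER_CUBIC))
# predicted fin + pointer (mark x .5048, at mark) in crop coordinates
for nm,x,z in (('fin',.5048,.08),('ptr if level',.5048,.085),('ptr -5mm',.4998,.085),('ptr +5mm',.5098,.085)):
    L=[np.r_[x*ex+y*ey,z] for y in (-.270,-.277,-.287,-.297)]
    print(nm,((proj(s,L)+.5-[355,275])*16-.5).round(0).tolist())
E
```

```text
11.4667 [ 0.5553 -0.0907  0.0908] [ 7.7  3.8 -1. ] 0.01540757781350438 0.0017245972764926539
pull 0.04775960830649416
fin [[341.0, 201.0], [387.0, 227.0], [453.0, 264.0], [520.0, 300.0]]
ptr if level [[342.0, 177.0], [389.0, 202.0], [455.0, 239.0], [522.0, 276.0]]
ptr -5mm [[320.0, 202.0], [367.0, 227.0], [433.0, 264.0], [500.0, 301.0]]
ptr +5mm [[364.0, 152.0], [411.0, 177.0], [477.0, 214.0], [544.0, 250.0]]
```

View pics/i1dc.png

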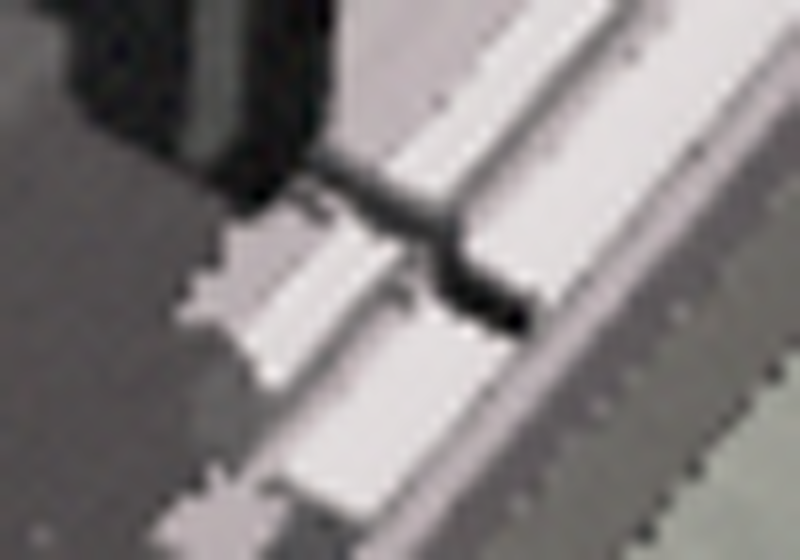

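In the side crop the pointer runs through (342,177) and (389,205), within about 1 mm of the predicted level line, straight into the fin. The cover still looks flush, and the spring load is about 8.5 N with the arm at rest. I hand in.

```bash
python3 -c "
from cell import arm
print(arm.hand_in()); s=arm.state(); print(s['clock'],s['tool_pos'],s['force'],s['opening'])"
```

```text
the job is handed in; nothing more can be done
None
the job is handed in; nothing more can be done
```

I pressed the aluminium cover into the port, then pulled the damper out about 48 mm to the mark. I handed in at about 11.5 s with the gripper still holding the damper.

- **Cover:** The press met the hard stop at 27 N. After release, the wrist camera showed the plate at the box's height within 0.2 mm, tilted less than 0.01 rad, and within about 1 mm of the port's centre. I did not remeasure it after the damper pull; the later pictures only showed it still in place.
- **Damper:** In the side camera the pointer was within about 1 mm of the mark along the box's x. The arm was at rest, the grip was set to 60 N at 15 mm opening, and the spring load read about 8.5 N.
- **Dish, jar and beaker:** The gripper stayed clear of all three, though I did not measure their positions again at the end.

No check failed. The cameras disagreed by 1–2 mm on absolute positions, which is within their stated calibration.

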